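# Put the clamp driver away and start the disc lathe

## Robot

A 6-joint arm with a two-finger parallel gripper is mounted at the origin on the work surface. World frame = base frame: x ahead of the robot, y to its left, z up, the work surface at z = 0. Lengths are in m, angles in rad, forces in N, time in s.
With the tool pointing down it reaches from about 0.225 to 0.875 m from the base axis. Payload 3.4 kg.
Tool frame: the origin (TCP) lies midway between the tips of the shut fingers; the grasp point (between the pads) lies 19 mm behind it; z points along the fingers, y is the line along which they close (so a half turn about z gives the same grasp; the last joint's range is limited). The gripper opens to 85 mm and grips with 20 to 120 N. Pads are 22 mm wide; open, the fingers measure 114 mm over their backs; the gripper's body (76 mm by 85 mm) begins 54 mm behind the grasp point. The pads swing forward as they close: fully open they stand 13 mm farther back than shut.
Start: joints at [-1.315, 0.276, 1.505, -0, 1.361, -0.121], TCP at [0.212, -0.535, 0.231] pointing down, gripper open.
Joint ranges: [-2.89, 2.89], [-0.75, 2.08], [0.22, 2.7], [-1.18, 4.32], [0.11, 2.71], [-2.7, 2.7]. Speed limits (rad/s): [2.57, 2.57, 3.14, 3.14, 3.14, 3.14].

## Interface

Orientations are given as a unit quaternion [w, x, y, z].
In Python, from rig import * gives the robot as it stands.
- The arm moves only by the tool apply_moves, never from a script. Its argument "steps" is one flat list of numbers, 4 for each row, row after row: the shift along the world's x, y, z in cm, then the turn about the world's z in degrees. A call has 1 to 8 rows; each row is the pose to reach, as a shift and turn from the pose commanded when the call began; what a row does not reach only later rows make up. A row lasts 1/12 s, in which the tool goes at most 41.7 mm and 7.16 degrees, less where a joint would pass 70% of its speed; a pose out of reach is approached as far as the arm can. A call with a gripper value outside its range is refused whole. "jaw" is the closure in counts, from 0 (fully open) to 255 (shut), set as the call begins (left out, the last holds). The fingers move at their own pace and stop on an object; "newtons" is the grip in N (left out, the last holds). Time passes only in rows, so rows that repeat a pose let the fingers close. It gives the time, the measured TCP pose, the force, the opening and the grip force at its end, in the units of the state.
- get_state(): the state, without advancing time (a new reading comes with each control period).
- get_image(name): name is "scene" or "top" or "wrist"; returns the picture (384x512x3 uint8, red, green, blue); there is no depth.
- calibration(name): a dict with "fx", "fy", "cx", "cy" (pixels), "xyz" and "rotation" of the camera in the world. Camera axes: x right, y up, looking along -z (the intrinsics and any distortion apply to the point x, -y, -z); pixel columns grow to the right and rows downward; lengths in m; the calibration is good to about 2 mm. A picture is of the moment at which its call begins: read the wrist's pose just before it. calibration takes no time and is no camera call; for the wrist camera it gives the pose at the moment of the call.
- sign_off(): hands the job in; it is judged then, once.
The state is a dict: "clock": time; "qpos": joint angles; "qd": joint speeds; "effort": joint torques, N m; "position": TCP position; "ee_rot": TCP orientation; "contact_force": force on the tool from outside, world axes, zero at the start; "moment": the same for the moment, N m; "width": finger opening in m; "gripper_force": force on a finger pad.
Only numpy, scipy, OpenCV 4.12 (cv2) and the standard library are available. Lean on these libraries where they do the work, as an engineer would, in place of code of your own. Each camera call takes 0.05 s, during which the arm holds its last target. There are 200 camera calls.

## Task

The cutter head is clamped, so put the driver away: take the long thin driver standing in the set-up jig, lower it blade down into the steel mug, keeping hold of it until its tip is at the bottom, and leave it leaning on the side of the rim opposite the mug's handle. Then start the lathe: press the round push button on the control box fully down and let it come up again. Do not tip the mug over and leave the loose things standing around where they are.

Things in the scene. Friction and masses are not known exactly. Their poses are not given: they have to be found in the camera images.
- driver: The driver: a straight round tool 190 mm long, 80 g. Black plastic handle 16 mm thick on the upper 100 mm (90 to 190 mm from the tip; its last 7 mm taper), bare steel blade 8 mm thick on the lower 80 mm. It starts upright (leaning up to about 7 degrees) with its blade tip 35 mm deep in a 11.5 mm square socket in the jig, and is free to be lifted straight out. Origin at the blade's tip, z along the tool towards the handle's end; its centre of mass is about 85 mm from the tip.
- driver_tip (a point): The blade's tip, the driver's lower end.
- driver_top (a point): The free end of the driver's handle, 190 mm from the tip.
- mug: Loose steel mug, round, 0.45 kg, 82 mm across outside, 110 mm tall, wall 4 mm, so about 74 mm wide inside and about 105 mm deep (inner floor about 5 mm above its underside). Its only handle is on its +y side and reaches about 35 mm outwards; the driver is to lean on the rim at the -y side. Origin at the centre of its underside, z up. It starts empty.
- jig: Set-up jig, fixed: aluminium block 90 x 80 mm, 45 mm tall, with the driver's socket in the middle of its top (socket floor 10 mm above the table), and a grey cutter head on its +x half, from 15 to 43 mm beside the socket, reaching 75 mm (its steel stud 87 mm) above the table. Origin at the centre of its underside.
- control_box: Control box, fixed: grey block 100 x 90 mm, 60 mm tall. On top: the start button, a round steel push button 32 mm across in a black housing, 20 mm from the middle towards the box's -x side; a small black speed knob 22 mm across (14 mm tall) and a lamp, both on its +x side, are not used. Origin at the centre of its underside. (The lathe itself, a fixed machine 420 mm square and up to 165 mm tall, stands to the robot's left, y above 0.29 m.)
- start_top (a point): Centre of the start button's top face, 83 mm above the table when up; press straight down.
- start (a joint): Travel of the start button in m: 0 up, 0.007 fully down (a spring, 1.5 N to start moving, 5 N when fully down); it comes up by itself.
- puck: Bystander, loose: brass centre weight, round, 76 mm across and 45 mm tall. Origin at the centre of its underside.
- bottle: Bystander, loose: white plastic bottle with a black cap, 60 mm across, 150 mm tall. Origin at the centre of its underside.
- wrench: Bystander, loose: steel wrench lying flat, 160 mm long along its x axis. Origin at the centre of its underside.
- loupe: Bystander, loose: standing magnifier, clear foot and black top, 36 mm across, 56 mm tall. Origin at the centre of its underside.
There are look-alikes about, which are no part of the job. What is shaped like the control_box but turquoise is not meant. There is more than one size of the driver; the one meant has the size given above.

How it is judged:
By the outcome, as a careful person would: the job done as asked, in the order asked, and still so for the second after the job is handed in, with the robot touching nothing.
It also fails if it takes over 54 s, if anything falls off the work surface, if the arm or the gripper's body presses on something with over 40 N, if the wrist force passes 120 N, or if a joint passes its speed limit or range.

## Working session

There is one attempt and no reset: what is moved stays moved. The work goes in short steps, Python scripts to look and compute and a tool call to move; the robot and the scene stay as the last step left them, time stands still between calls to the robot, and variables do not carry over. Pictures are saved under pics/ and viewed, at most 10 in all, crops included, and the job is handed in when it is done.

Besides the shell and the picture viewer there is one more tool, called after ">>>" by a JSON object that holds its "method" and its "body", one argument or row to a line. apply_moves: Moves the arm, as the interface text tells. Its arguments: {"type":"object","properties":{"steps":{"type":"array","items":{"type":"number"}},"jaw":{"type":"number"},"newtons":{"type":"number"}},"required":["steps"]}

```bash
mkdir -p pics
cat > h.py <<'E'
from rig import *
import numpy as np, cv2
def save(name,fn,crop=None,s=1):
    im=get_image(name); cv2.imwrite('pics/raw_'+fn,im[:,:,::-1])
    o=im if crop is None else im[crop[1]:crop[3],crop[0]:crop[2]]
    o=cv2.resize(o,None,fx=s,fy=s,interpolation=cv2.INTER_CUBIC)
    cv2.imwrite('pics/'+fn,o[:,:,::-1]); return im
def ray(c,u,v):
    R=np.array(c['rotation']); 
    if R.shape!=(3,3):
        from scipy.spatial.transform import Rotation as Ro; R=Ro.from_quat([*R[1:],R[0]]).as_matrix()
    d=R@np.array([(u-c['cx'])/c['fx'],-(v-c['cy'])/c['fy'],-1.]); return np.array(c['xyz']),d
def onz(c,u,v,z):
    p,d=ray(c,u,v); return p+d*(z-p[2])/d[2]
def two(r1,r2):
    (p,d),(q,e)=r1,r2; s=np.linalg.lstsq(np.c_[d,-e],q-p,rcond=None)[0]
    a=p+d*s[0]; b=q+e*s[1]; return (a+b)/2,np.linalg.norm(a-b)
def proj(c,P):
    R=np.array(c['rotation']); 
    if R.shape!=(3,3):
        from scipy.spatial.transform import Rotation as Ro; R=Ro.from_quat([*R[1:],R[0]]).as_matrix()
    q=R.T@(np.array(P)-np.array(c['xyz'])); return c['cx']+c['fx']*q[0]/-q[2], c['cy']-c['fy']*q[1]/-q[2]
E
python3 - <<'E'
from h import *
a=save('scene','s1.png',s=1.5); b=save('top','t1.png',s=1.5)
for n in('scene','top','wrist'): print(n,calibration(n))
print(get_state())
E
```

```text
scene {'fx': 420.20927774214897, 'fy': 420.20927774214897, 'cx': 254.7721326191842, 'cy': 193.36478180196693, 'xyz': array([1.28285226, 0.10125358, 0.63884155]), 'rotation': array([0.51924427, 0.29464678, 0.3792913 , 0.7068994 ])}
top {'fx': 366.7132667477698, 'fy': 366.7132667477698, 'cx': 252.25048328381132, 'cy': 181.665073364042, 'xyz': array([ 0.37232863, -0.08337499,  1.14623742]), 'rotation': array([ 0.70554227,  0.05394792, -0.06661216, -0.70346467])}
wrist {'fx': 316.41110935380624, 'fy': 316.41110935380624, 'cx': 251.8984186951773, 'cy': 195.18943216631678, 'xyz': array([ 0.28913314, -0.50355831,  0.37441445]), 'rotation': array([ 0.81576083, -0.13645096,  0.09418241, -0.55411648])}
{'clock': 0.1, 'qpos': array([-1.31495737e+00,  2.76554987e-01,  1.50599230e+00,  1.37758219e-05,
        1.36075738e+00, -1.21013232e-01]), 'qd': array([ 0.00054699, -0.00026085, -0.00366651, -0.00026165, -0.0006337 ,
        0.00028105]), 'effort': array([ 2.17767083e-03, -4.17698586e+01, -2.46403456e+01, -1.01145240e-04,
        5.70525895e-03,  3.70267614e-06]), 'position': array([ 0.21146723, -0.53418506,  0.23051867]), 'ee_rot': array([-8.54517122e-04,  9.82300175e-01,  1.87311594e-01, -5.09422298e-05]), 'contact_force': array([-0.53299156,  1.07770529,  0.7677419 ]), 'moment': array([-0.01364706, -0.02789473,  0.00598191]), 'gripper_force': 0.0, 'width': 0.08528350667874665}
```

View pics/s1.png

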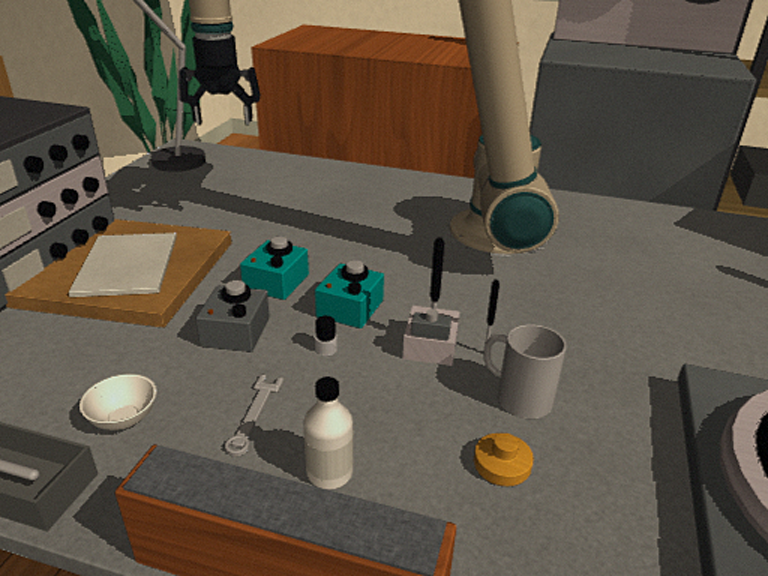

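View pics/t1.png

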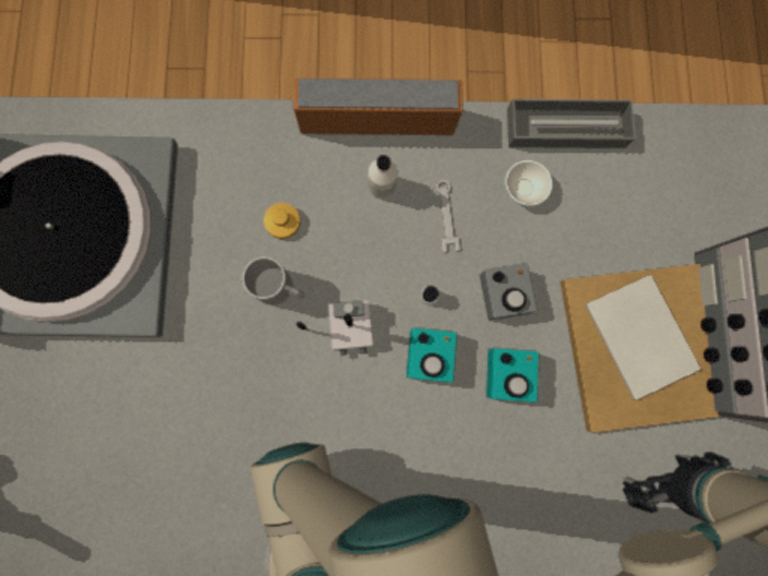

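The scene shows three boxes: grey (235,315) and turquoise (275,265) and (350,290). The grey one is meant. There are two drivers: a tall one in the jig at (437,270), and a shorter one at (493,300) behind the mug. The jig one fits the description. Its mug handle points toward world -y/-x (top picture (295,292)). I'll confirm in one enlarged crop.

Run:
```python
import cv2,numpy as np
a=cv2.imread('pics/raw_s1.png')[150:290,255:390]; b=cv2.imread('pics/raw_t1.png')[160:250,150:250]
f=lambda i,k:cv2.resize(i,None,fx=k,fy=k,interpolation=cv2.INTER_CUBIC)
a=f(a,3);b=f(b,3.6)
# scale: a 3x origin (255,150); b 3.6x origin (150,160)
o=np.zeros((max(len(a),len(b)),a.shape[1]+b.shape[1],3),np.uint8);o[:len(a),:a.shape[1]]=a;o[:len(b),a.shape[1]:]=b
cv2.imwrite('pics/c1.png',o);print(o.shape,a.shape)
```

```text
(420, 765, 3) (420, 405, 3)
```

View pics/c1.png

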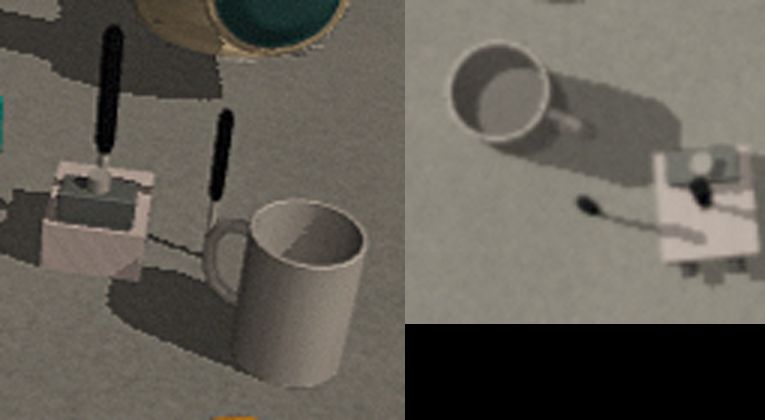

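The crop confirms it. The jig driver's handle runs from scene crop (112,28) to (105,152), and the other one's handle is only about 2/3 as long. The mug handle in the top crop points toward (580,128) from the rim centre (499,92).

Run:
```python
from h import *
S,T=calibration('scene'),calibration('top')
s=lambda X,Y:(255+X/3,150+Y/3); t=lambda X,Y:(150+(X-405)/3.6,160+Y/3.6)
p=lambda *a:print(*[np.round(x,4) if not isinstance(x,str) else x for x in a])
p('top of driver',*two(ray(S,*s(112,28)),ray(T,*t(705,186))), onz(S,*s(112,28),.2))
p('handle base scene z=.10',onz(S,*s(105,152),.1))
c=[onz(T,*t(*q),.045) for q in((653,150),(745,147),(758,255),(662,263))]
p('jig',np.mean(c,0),*c)
p('short top',*two(ray(S,*s(227,113)),ray(T,*t(587,205))))
im=cv2.imread('pics/raw_t1.png')
m=onz(T,*t(499,92),.11); h=onz(T,*t(580,128),.07)
p('mug top',m,'handle',h,'dir deg',np.degrees(np.arctan2(*(h-m)[1::-1])))
p('mug scene rim',onz(S,*s(308,233),.11), 'rim l/r',onz(S,*s(248,233),.11),onz(S,*s(367,238),.11))
# button
for n,C,w in(('scene',S,(150,185,165,205)),('top',T,(325,185,355,210))):
    pass
p('button T',onz(T,514/1.5,298/1.5,.083),'S',onz(S,234/1.5,287/1.5,.083))
p('others: loupe',onz(T,430/1.5,293/1.5,.056),'puck',onz(T,281/1.5,219/1.5,.045),'turq',onz(T,432/1.5,365/1.5,.083))
```

```text
top of driver [ 0.4566 -0.0498  0.1976] 0.0033 [ 0.4608 -0.0474  0.2   ]
handle base scene z=.10 [ 0.476  -0.0424  0.1   ]
jig [ 0.4561 -0.0461  0.045 ] [ 0.5006 -0.0025  0.045 ] [ 0.5034 -0.0795  0.045 ] [ 0.4136 -0.0908  0.045 ] [ 0.4068 -0.0115  0.045 ]
short top [0.4475 0.0421 0.1357] 0.0036
mug top [0.5388 0.1153 0.11  ] handle [0.5156 0.0557 0.07  ] dir deg -111.2552
mug scene rim [0.5455 0.1174 0.11  ] rim l/r [0.5588 0.0774 0.11  ] [0.5383 0.1572 0.11  ]
button T [ 0.5063 -0.3676  0.083 ] S [ 0.5154 -0.3684  0.083 ]
others: loupe [ 0.5191 -0.2063  0.056 ] puck [0.6731 0.0977 0.045 ] turq [ 0.3769 -0.205   0.083 ]
```

>>> {"method": "apply_moves", "body": {
  "steps": [22,48,1,56,22,48,1,56,22,48,1,56,22,48,1,56,22,48,1,56,22,48,1,56,22,48,1,56,22,48,1,56],
  "jaw": 0,
  "newtons": 30
}}

```text
clock: 0.77
position: [0.3505, -0.2296, 0.2375]
ee_rot: [-0.0, 0.778, 0.628, 0.0]
contact_force: [0.6, 0.4, -0.7]
width: 0.0852
gripper_force: 0.0
```

>>> {"method": "apply_moves", "body": {
  "steps": [7.5,17,0,56,7.5,17,0,56,7.5,17,0,56,7.5,17,0,56,7.5,17,0,56,7.5,17,0,56,7.5,17,0,56,7.5,17,0,56]
}}

```text
clock: 1.43
position: [0.4253, -0.0609, 0.2373]
ee_rot: [-0.0, 0.39, 0.921, -0.0]
contact_force: [-0.5, -1.0, 0.3]
width: 0.0854
gripper_force: 0.0
```

>>> {"method": "apply_moves", "body": {
  "steps": [0,0,0,46,0,0,0,46,0,0,0,46,0,0,0,46,0,0,0,46,0,0,0,46,0,0,0,46,0,0,0,46]
}}

```text
clock: 2.1
position: [0.4251, -0.0616, 0.2373]
ee_rot: [-0.0, 0.003, 1.0, 0.0]
contact_force: [0.2, 0.1, 0.7]
width: 0.0854
gripper_force: 0.0
```

Run:
```python
from h import *
print(get_state()['position'],get_state()['ee_rot'])
c=calibration('wrist'); im=save('wrist','w1.png',s=1.5); print(c)
s=save('scene','s2.png')
```

```text
[ 0.42511106 -0.06161845  0.23730153] [-4.12601935e-04  3.21042843e-03  9.99994747e-01  1.71280667e-04]
{'fx': 316.41110935380624, 'fy': 316.41110935380624, 'cx': 251.8984186951773, 'cy': 195.18943216631678, 'xyz': array([ 0.3394212 , -0.061413  ,  0.38124018]), 'rotation': array([ 0.6995068 , -0.11736895, -0.11762498,  0.69503894])}
```

View pics/w1.png

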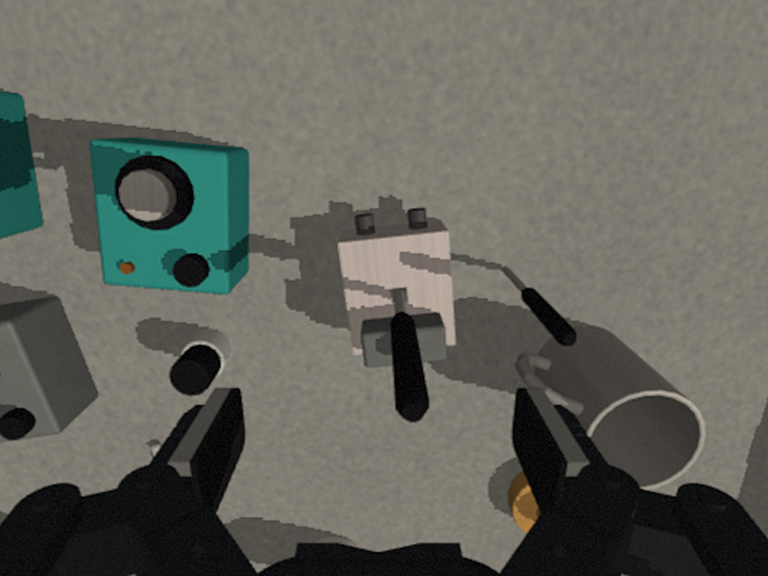

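The wrist view shows the driver in the jig: its blade enters the socket near (400,300), the handle base is at (403,318) and the top is at (411,408). The mug rim is centred near (648,438), its handle at (550,375).

Run:
```python
from h import *
from scipy.spatial.transform import Rotation as Ro
S,T,W=calibration('scene'),calibration('top'),calibration('wrist')
p=lambda *a:print(*[np.round(x,4) if not isinstance(x,str) else x for x in a])
w=lambda x,y:(x/1.5,y/1.5)
p('W socket',onz(W,*w(400,300),.045),'hbase',onz(W,*w(402.5,318),.1),'top',onz(W,*w(411,410),.198))
t=lambda X,Y:(150+(X-405)/3.6,160+Y/3.6); s=lambda X,Y:(255+X/3,150+Y/3)
p('WS top',*two(ray(W,*w(411,408)),ray(S,*s(112,30))),'WS base',*two(ray(W,*w(402.5,318)),ray(S,*s(105,150))))
c=[onz(W,*w(*q),.045) for q in((339,242),(447,233),(455,345),(354,354))]; p('jig',np.mean(c,0),*c)
p('mug',onz(W,*w(648,438),.11),'rim lr',onz(W,*w(589,440),.11),onz(W,*w(705,436),.11),'handle top',onz(W,*w(537,362),.085),onz(W,*w(575,405),.085))
p('WS mug',*two(ray(W,*w(648,438)),ray(S,*s(308,234))))
```

```text
W socket [ 0.4621 -0.0451  0.045 ] hbase [ 0.4543 -0.0461  0.1   ] top [ 0.4587 -0.0472  0.198 ]
WS top [ 0.4584 -0.0474  0.1971] 0.0006 WS base [ 0.4584 -0.0456  0.0901] 0.0001
jig [ 0.4588 -0.046   0.045 ] [ 0.4171 -0.0895  0.045 ] [ 0.4112 -0.0117  0.045 ] [ 0.4999 -0.002   0.045 ] [ 0.5069 -0.0809  0.045 ]
mug [0.5395 0.1205 0.11  ] rim lr [0.5407 0.0807 0.11  ] [0.5382 0.1588 0.11  ] handle top [0.4944 0.0487 0.085 ] [0.5292 0.0796 0.085 ]
WS mug [0.5413 0.1196 0.1074] 0.0046
```

>>> {"method": "apply_moves", "body": {
  "steps": [3.4,1.5,0,0,3.4,1.5,0,0,3.4,1.5,-3,0,3.4,1.5,-6,0,3.4,1.5,-8.6,0,3.4,1.5,-8.6,0,3.4,1.5,-8.6,0]
}}

```text
clock: 2.78
position: [0.4586, -0.0465, 0.1509]
ee_rot: [-0.002, 0.004, 1.0, 0.0]
contact_force: [-0.1, -0.7, 0.3]
width: 0.0853
gripper_force: 0.0
```

>>> {"method": "apply_moves", "body": {
  "steps": [0,0,0,0,0,0,0,0,0,0,0,0,0,0,0,0,0,0,0,0,0,0,0,0,0,0,0,0,0,0,0,0],
  "jaw": 255,
  "newtons": 30
}}

```text
clock: 3.45
position: [0.4599, -0.0468, 0.1523]
ee_rot: [0.001, 0.004, 1.0, -0.0]
contact_force: [-0.7, -0.6, 4.6]
width: 0.0155
gripper_force: 29.9
```

>>> {"method": "apply_moves", "body": {
  "steps": [0,0,3,0,0,0,6,0,0,0,10,0,0,0,13,0,0,0,15.5,0,0,0,15.5,0]
}}

```text
clock: 3.95
position: [0.462, -0.0474, 0.3118]
ee_rot: [0.005, 0.004, 1.0, -0.001]
contact_force: [1.2, 0.8, -0.2]
width: 0.015
gripper_force: 30.0
```

>>> {"method": "apply_moves", "body": {
  "steps": [1.5,3,0,-7,3,6,0,-14,4.5,9,0,-21,6,12,0,-28,7.4,14.9,0,-35,7.4,14.9,0,-42,7.4,14.9,0,-49,7.4,14.9,0,-56]
}}

```text
clock: 4.62
position: [0.533, 0.1031, 0.3047]
ee_rot: [-0.001, 0.473, 0.881, -0.001]
contact_force: [0.3, 0.3, -0.9]
width: 0.0152
gripper_force: 30.0
```

>>> {"method": "apply_moves", "body": {
  "steps": [0,0,0,-56,0,0,0,-56,0,0,0,-56,0,0,0,-56,0,0,0,-56,0,0,0,-56,0,0,0,-56,0,0,0,-56]
}}

```text
clock: 5.28
position: [0.5328, 0.1022, 0.305]
ee_rot: [-0.001, 0.832, 0.555, -0.001]
contact_force: [0.1, -0.2, -1.4]
width: 0.0152
gripper_force: 30.0
```

Run:
```python
from h import *
st=get_state();print(st['position'],st['ee_rot'],st['width'],st['gripper_force'])
print(calibration('wrist'))
a=save('scene','s3.png'); b=save('wrist','w3.png'); c=save('top','t3.png')
f=lambda i,k:cv2.resize(i,None,fx=k,fy=k,interpolation=cv2.INTER_CUBIC)
A=f(a[110:290,290:420],3); B=f(b,.8)
o=np.zeros((560,800,3),np.uint8); o[:540,:390]=A; o[:B.shape[0],390:]=B[:,:410]
cv2.imwrite('pics/c3.png',o[:,:,::-1])
```

```text
[0.5327785  0.10221082 0.30503096] [-6.36026027e-04  8.31940258e-01  5.54863537e-01 -1.20718653e-03] 0.015192858924945133 30.037432964891195
{'fx': 316.41110935380624, 'fy': 316.41110935380624, 'cx': 251.8984186951773, 'cy': 195.18943216631678, 'xyz': array([0.56461573, 0.180141  , 0.44877603]), 'rotation': array([ 0.96700922, -0.16294122,  0.03371227, -0.19289066])}
```

View pics/c3.png

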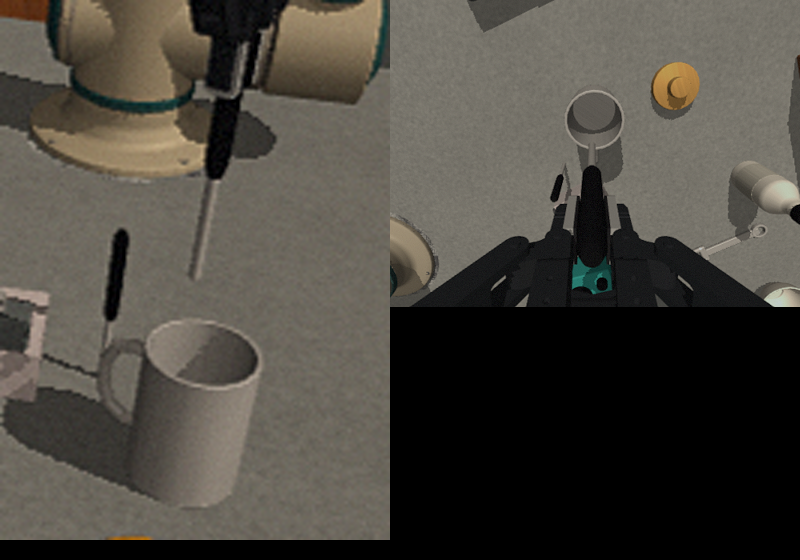

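Run:
```python
from h import *
S,T=calibration('scene'),calibration('top'); s=lambda X,Y:(290+X/3,110+Y/3)
tcp=get_state()['position']
u=np.array([.375,.927,0]);n=np.array([.927,-.375,0])
for q in((195,278),(214,178)):
    o,d=ray(S,*s(*q)); k=n@(tcp-o)/(n@d); P=o+k*d; print(P, 'along u',u@(P-tcp))
m=np.array([.541,.119,0]); print('tcp-mug along u,n',u@(tcp-m),n@(tcp-m))
a,b=[onz(S,*s(*q),.11) for q in((145,352),(263,358))]; print((a+b)/2,onz(S,*s(204,355),.11))
```

```text
[0.5332608  0.10297027 0.16205492] along u 0.0008459907203505418
[0.53346109 0.10346537 0.24075112] along u 0.0013800555733587629
tcp-mug along u,n -0.01860775189328684 -0.0011630854933243756
[0.5476739  0.11819571 0.11      ] [0.54765895 0.11825765 0.11      ]
```

Driver vertical and held 162 mm from its tip, 18 mm on the handle side of the mug's middle. The picture shows the mug handle straight toward the gripper in the wrist view at (592,150). I'll lower it now.

>>> {"method": "apply_moves", "body": {
  "steps": [0,0,-3,0,0,0,-6,0,0,0,-9,0,0,0,-12,0,0,0,-14,0,0,0,-15,0,0,0,-15.4,0,0,0,-15.4,0],
  "newtons": 20
}}

```text
clock: 6.1
position: [0.5333, 0.1022, 0.1521]
ee_rot: [-0.0, 0.83, 0.558, -0.001]
contact_force: [-0.2, 0.6, -0.6]
width: 0.0154
gripper_force: 30.0
```

>>> {"method": "apply_moves", "body": {
  "steps": [0,0,-0.2,0,0,0,-0.4,0,0,0,-0.5,0,0,0,-0.5,0]
}}

```text
clock: 6.43
position: [0.5338, 0.1023, 0.1483]
ee_rot: [0.0, 0.83, 0.557, 0.001]
contact_force: [-0.5, -0.7, -0.1]
width: 0.0151
gripper_force: 30.0
```

>>> {"method": "apply_moves", "body": {
  "steps": [0,0,-0.2,0,0,0,-0.3,0,0,0,-0.3,0],
  "jaw": 255,
  "newtons": 20
}}

```text
clock: 6.68
position: [0.5346, 0.1025, 0.1472]
ee_rot: [0.001, 0.83, 0.557, 0.002]
contact_force: [-1.5, -0.0, 10.5]
width: 0.0152
gripper_force: 31.3
```

>>> {"method": "apply_moves", "body": {
  "steps": [0.2,0.4,0,0,0.4,0.9,-0.05,0,0.6,1.4,-0.1,0,0.8,1.9,-0.15,0,0.8,1.9,-0.15,0],
  "jaw": 255,
  "newtons": 20
}}

```text
clock: 7.1
position: [0.5426, 0.1217, 0.1454]
ee_rot: [0.001, 0.83, 0.558, 0.001]
contact_force: [-1.7, 0.2, 9.5]
width: 0.0153
gripper_force: 31.3
```

Run:
```python
from h import *
st=get_state();print(st['position'],st['width'],st['gripper_force'],st['contact_force'])
a=save('scene','s4.png'); b=save('wrist','w4.png'); c=save('top','t4.png')
f=lambda i,k:cv2.resize(i,None,fx=k,fy=k,interpolation=cv2.INTER_CUBIC)
A=f(a[150:290,290:420],3); B=f(b[:,100:410],1.3)
o=np.zeros((500,800,3),np.uint8); o[:420,:390]=A; o[:B.shape[0],390:390+B.shape[1]]=B
cv2.imwrite('pics/c4.png',o[:,:,::-1])
```

```text
[0.5425743  0.12174115 0.14535434] 0.015340495490646354 31.29175527021289 [-1.665411    0.18475     9.52880004]
```

View pics/c4.png

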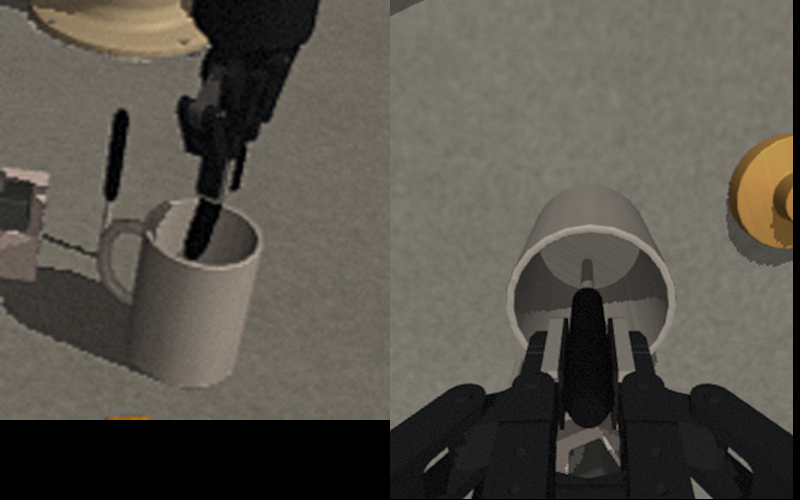

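The scene crop shows the driver pivoting: its lower end lags toward the mug handle (205,215)->(190,250), and the mug is unmoved. I'll continue along the arc.

>>> {"method": "apply_moves", "body": {
  "steps": [0.3,0.7,-0.1,0,0.6,1.5,-0.3,0,0.9,2.2,-0.5,0,1.2,3.0,-0.75,0,1.3,3.3,-0.9,0,1.3,3.3,-0.9,0]
}}

```text
clock: 7.75
position: [0.5559, 0.1553, 0.136]
ee_rot: [0.001, 0.83, 0.558, 0.002]
contact_force: [-0.7, 1.7, 8.4]
width: 0.0151
gripper_force: 32.0
```

>>> {"method": "apply_moves", "body": {
  "steps": [0,0,0,0,0,0,0,0,0,0,0,0,0,0,0,0,0,0,0,0,0,0,0,0],
  "jaw": 190
}}

```text
clock: 8.25
position: [0.5543, 0.1541, 0.134]
ee_rot: [-0.0, 0.83, 0.557, -0.0]
contact_force: [0.2, 0.0, -0.1]
width: 0.0215
gripper_force: 0.0
```

>>> {"method": "apply_moves", "body": {
  "steps": [0,0,0,0,0,0,0,0,0,0,0,0,0,0,0,0],
  "jaw": 110
}}

```text
clock: 8.58
position: [0.5544, 0.1543, 0.1341]
ee_rot: [0.0, 0.83, 0.557, -0.0]
contact_force: [-0.2, -0.2, 0.2]
width: 0.0483
gripper_force: 0.0
```

Run:
```python
from h import *
st=get_state();print(st['position'],st['width'],st['gripper_force'],st['contact_force'])
a=save('scene','s5.png'); b=save('wrist','w5.png'); c=save('top','t5.png')
f=lambda i,k:cv2.resize(i,None,fx=k,fy=k,interpolation=cv2.INTER_CUBIC)
A=f(a[150:290,290:420],3); B=f(b[:,100:410],1.3)
o=np.zeros((500,800,3),np.uint8); o[:420,:390]=A; o[:B.shape[0],390:390+B.shape[1]]=B
cv2.imwrite('pics/c5.png',o[:,:,::-1])
```

```text
[0.55442344 0.15425199 0.13409075] 0.04828766537196311 0.0 [-0.18004257 -0.15850469  0.20267447]
```

View pics/c5.png

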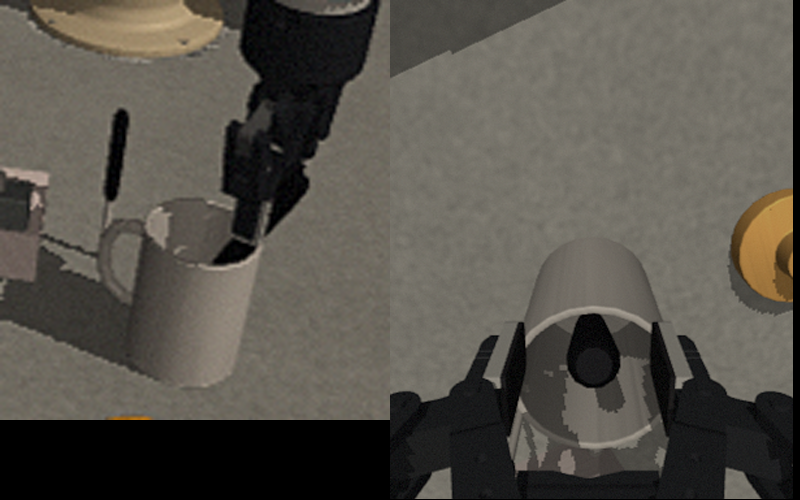

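The wrist view shows the driver leaning on the rim away from the handle, its top at (593,365), and the mug still standing. I'll lift clear and go to the grey box.

>>> {"method": "apply_moves", "body": {
  "steps": [0,0,2,0,0,0,5,0,0,0,9,0,0,0,13,0,0,0,13,0]
}}

```text
clock: 9.15
position: [0.5587, 0.155, 0.2729]
ee_rot: [0.003, 0.83, 0.557, 0.007]
contact_force: [1.6, 0.0, 0.6]
width: 0.0485
gripper_force: 0.0
```

>>> {"method": "apply_moves", "body": {
  "steps": [-0.5,-4,0,0,-1,-8,0,0,-1.5,-12,0,0,-2,-16,0,0,-2.5,-20,0,0,-3,-24,0,0,-3.5,-28,0,0,-4,-32,0,0],
  "jaw": 255
}}

```text
clock: 9.82
position: [0.5138, -0.1675, 0.2642]
ee_rot: [0.0, 0.83, 0.557, 0.0]
contact_force: [0.7, -0.1, 0.1]
width: 0.0003
gripper_force: 0.0
```

>>> {"method": "apply_moves", "body": {
  "steps": [-0.5,-4,0,0,-0.5,-8,0,0,-0.5,-12,-2,0,-0.5,-15,-4,0,-0.5,-15,-6,0,-0.5,-15,-6,0]
}}

```text
clock: 10.32
position: [0.5069, -0.3161, 0.1993]
ee_rot: [-0.004, 0.831, 0.556, -0.001]
contact_force: [-0.3, 1.1, -1.4]
width: -0.0
gripper_force: 0.0
```

Run:
```python
from h import *
st=get_state();print(st['position'],st['ee_rot'],st['width'])
print(calibration('wrist'))
a=save('scene','s6.png'); b=save('wrist','w6.png'); c=save('top','t6.png')
f=lambda i,k:cv2.resize(i,None,fx=k,fy=k,interpolation=cv2.INTER_CUBIC)
A=f(a[130:290,290:420],2); B=b; C=f(c[155:235,145:235],2.8)
o=np.zeros((600,780,3),np.uint8); o[:320,:260]=A; o[:384,260:772]=B; o[330:330+len(C),:C.shape[1]]=C
cv2.imwrite('pics/c6.png',o[:,:,::-1])
```

```text
[ 0.50687977 -0.31607451  0.19930251] [-0.00419414  0.83120586  0.5559474  -0.00130874] -1.1954774659401675e-05
{'fx': 316.41110935380624, 'fy': 316.41110935380624, 'cx': 251.8984186951773, 'cy': 195.18943216631678, 'xyz': array([ 0.53907786, -0.23889339,  0.3433711 ]), 'rotation': array([ 0.96765909, -0.16057664,  0.03604865, -0.19118451])}
```

View pics/c6.png

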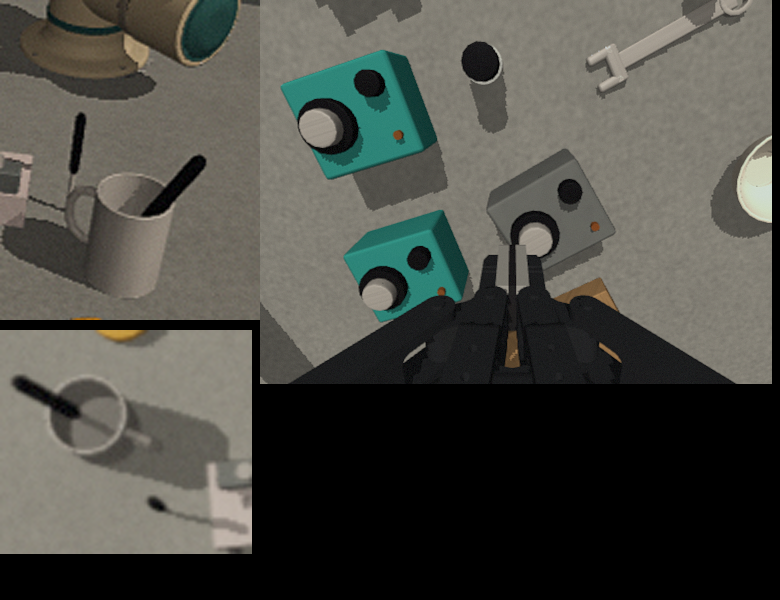

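The driver leans on the rim opposite the handle (top crop: handle (140,435), driver top (15,380)). The grey button's face is at wrist pixel (276,240).

Run:
```python
from h import *
W,S,T=map(calibration,('wrist','scene','top'))
P=onz(W,276,240,.083);print(P,two(ray(W,276,240),ray(S,234/1.5,287/1.5)),(P-get_state()['position'])*100)
```

```text
[ 0.5100998  -0.37168142  0.083     ] (array([ 0.50947752, -0.37286348,  0.07890654]), np.float64(0.0016361962199443923)) [  0.0369362   -5.64774603 -12.18056419]
```

>>> {"method": "apply_moves", "body": {
  "steps": [0,-3,0,0,0,-5.6,0,0,0,-5.6,-4,0,0,-5.6,-8,0,0,-5.6,-10.5,0,0,-5.6,-10.5,0,0,-5.6,-10.5,0]
}}

```text
clock: 11.05
position: [0.51, -0.3708, 0.0999]
ee_rot: [-0.0, 0.83, 0.558, 0.0]
contact_force: [1.5, -1.0, 0.8]
width: 0.0
gripper_force: 0.0
```

>>> {"method": "apply_moves", "body": {
  "steps": [0,0,-1,0,0,0,-1.5,0,0,0,-2,0,0,0,-2.3,0,0,0,-2.5,0,0,0,-2.5,0]
}}

```text
clock: 11.55
position: [0.5107, -0.3723, 0.0761]
ee_rot: [0.002, 0.83, 0.557, 0.001]
contact_force: [2.2, 1.4, 6.7]
width: -0.0
gripper_force: 3.4
```

>>> {"method": "apply_moves", "body": {
  "steps": [0,0,-0.1,0,0,0,-0.2,0,0,0,-0.2,0]
}}

```text
clock: 11.8
position: [0.5108, -0.3724, 0.0758]
ee_rot: [0.002, 0.83, 0.557, 0.001]
contact_force: [-0.5, 3.1, 15.6]
width: 0.0001
gripper_force: 7.8
```

Fully down (15.6 N, hard stop). I'll release it and retreat.

>>> {"method": "apply_moves", "body": {
  "steps": [0,0,1,0,0,0,3,0,0,0,6,0,0,0,10,0,0,0,12,0,0,0,12,0,0,0,12,0,0,0,12,0]
}}

```text
clock: 12.47
position: [0.5087, -0.3712, 0.1912]
ee_rot: [-0.001, 0.83, 0.557, -0.0]
contact_force: [0.0, -0.6, -0.4]
width: -0.0002
gripper_force: 0.0
```

Run:
```python
from h import *
a=save('scene','s7.png'); b=cv2.imread('pics/raw_s6.png')[:,:,::-1]
d=cv2.absdiff(a,b)[120:290,290:420]; print('mug region change',(d.max(2)>40).sum())
print(get_state()['position'],get_state()['contact_force'])
cv2.imwrite('pics/c7.png',cv2.resize(a[100:330],None,fx=1.5,fy=1.5)[:,:,::-1])
```

```text
mug region change 753
[ 0.50843903 -0.37097614  0.19048358] [-0.19109331 -0.3047367   0.59003346]
```

View pics/c7.png

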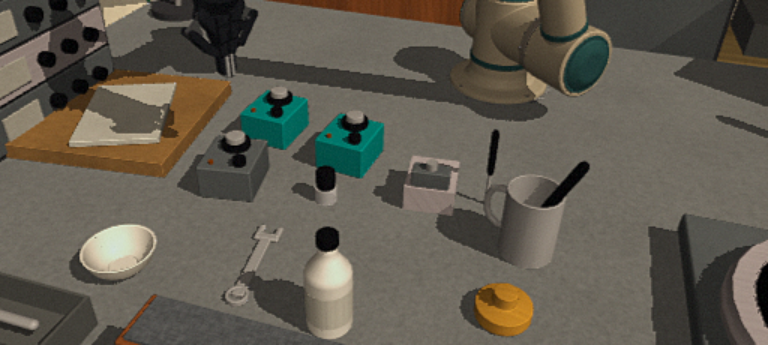

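The driver is in the mug leaning away from the handle at (565,185). The grey box's button is up at (235,137), and the bystanders stand where they were.

```bash
python3 -c "
from rig import *
print(sign_off())"
```

```text
the job is handed in; nothing more can be done
None
```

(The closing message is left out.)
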